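Mirror the shoe-care row for a left-hander

TASK

The shoe-care row is laid out for a right-hander and a left-hander is shining today: move the tin, jar, bottle and brush from the dark rack with cork pads to the empty plywood rack with dividers, in reverse order, so that what stood at the left end of the one ends at the right end of the other, and so on along the row. Stand each one upright in the middle of its own bay, let go of it, and never tip any of them over.

Things in the scene. Friction and masses are not known exactly. Their poses are not given: they have to be found in the camera images.
- cork_rack: source rack: fixed dark wooden board 96 mm deep (x) by 360 mm long (y), 12 mm thick, a small steel plate (top 28 mm above the table) at each end. Origin under its centre, on the table; y runs along the row, roughly left-right. Four cork pads are fixed on it, centred at x = 0, y = -132, -44, 44 and 132 mm; which is where varies.
- bay_rack: destination rack, empty: fixed plywood board of the same size; origin on the table under its centre; y along the row, within 0.3 rad of the source's y. Five dividers (6 mm thick, tops 26 mm above the table) part it into four bays, open front and back, 82 mm wide, centred at x = 0, y = -132, -44, 44, 132 mm (dark rounds mark the middles); bay floor 12 mm above the table. It may be nearer or farther than the source.
- tin_mid (a point): flat round steel shoe-polish tin, diameter 56 mm, 26 mm tall. Point at its centre, half-way up; z up. Stands loose on its own cork pad at the start, its underside 17 mm above the table.
- jar_mid (a point): white round cream jar with a black screw cap, diameter 45 mm, 48 mm tall. Point at its centre, half-way up; z up. Stands loose on its own cork pad at the start, its underside 17 mm above the table.
- bottle_mid (a point): slim black round bottle of liquid polish, diameter 34 mm up to 54 mm, then a grey cap 24 mm in diameter, 76 mm tall in all, the tallest of the four. Point at its centre, half-way up; z up. Stands loose on its own cork pad at the start, its underside 17 mm above the table.
- brush_mid (a point): small oval palm brush standing on its black bristles (rigid, 36 mm wide, up to 22 mm height), dark wooden back on top, 64 mm long (y axis, roughly along the row at the start) by 40 mm wide (x axis); 42 mm tall. Point at its centre, half-way up; z up. Stands loose on its own cork pad at the start, its underside 17 mm above the table.
- pad_tin: round cork pad 72 mm in diameter, 5 mm thick, fixed on the source rack, on which the tin stands at the start (its edge shows around it). Origin at the centre of its underside, 12 mm above the table. It stays there and shows where in the row the tin stood.
- pad_jar: square cork pad 66 by 66 mm, 5 mm thick, fixed on the source rack, on which the jar stands at the start (its edge shows around it). Origin at the centre of its underside, 12 mm above the table. It stays there and shows where in the row the jar stood.
- pad_bottle: oblong cork pad 84 (x) by 56 mm (y), 5 mm thick, fixed on the source rack, on which the bottle stands at the start (its edge shows around it). Origin at the centre of its underside, 12 mm above the table. It stays there and shows where in the row the bottle stood.
- pad_brush: oval cork pad 56 (x) by 80 mm (y), 5 mm thick, fixed on the source rack, on which the brush stands at the start (its edge shows around it). Origin at the centre of its underside, 12 mm above the table. It stays there and shows where in the row the brush stood.
Things that resemble listed ones, but are neither listed nor needed, are in the scene too. What is shaped like the part that bears jar_mid but pink is not meant.

How it is judged:
By the outcome, as a careful person would: the job done as asked, in the order asked, and still so for the second after the job is handed in, with the robot touching nothing.
It also fails if it takes over 104 s, if anything falls off the work surface, if the arm or the gripper's body presses on something with over 40 N, if the wrist force passes 120 N, or if a joint passes its speed limit or range.

ROBOT

A 6-joint arm with a two-finger parallel gripper is mounted at the origin on the work surface. World frame = base frame: x ahead of the robot, y to its left, z up, the work surface at z = 0. Lengths are in m, angles in degrees, forces in N, time in s.
With the tool pointing down it reaches from about 0.25 to 0.725 m from the base axis. Payload 9.7 kg.
Tool frame: the origin (TCP) lies at the very end of the fingers, on their centre line; the grasp point (between the pads) lies 19 mm behind it; z points along the fingers, y is the line along which they close (so a half turn about z gives the same grasp; the last joint's range is limited). The gripper opens to 85 mm and grips with 20 to 120 N. Pads are 22 mm wide; open, the fingers measure 114 mm over their backs; the gripper's body (76 mm by 85 mm) begins 54 mm behind the grasp point. The pads swing forward as they close: fully open they stand 13 mm farther back than shut.
Start: joints at [-64.229, 4.979, 10.078, 95.1, 0, 90], TCP at [0.239, -0.495, 0.231] pointing down, gripper open.
Joint ranges: [-179.16, 179.16], [-48.56, 103.87], [-65.8, 70.77], [-126.05, 130.52], [-82.76, 87.17], [-180, 180]. Speed limits (degrees/s): [127.2, 127.2, 147.25, 180, 180, 180].

INTERFACE

Orientations are given as [roll, pitch, yaw] about the fixed x, y, z axes, in that order (R = Rz(yaw) Ry(pitch) Rx(roll)).
In Python, from workcell import bot, viewer, finder gives the robot as it stands. The module is installed in compiled form; this text tells all that it offers.
- The arm moves only by the shell command python3 -m inch 'ROWS' [FORCE]. ROWS is JSON, a list that holds one entry, the list of rows, each a list of 7 numbers: the opening in per cent of the stroke, from 0 (shut) to 100 (fully open), then the shift along the tool's x, y, z in mm, then the turn, a rotation vector about the tool's x, y, z in degrees. In form: [[[grip, tx, ty, tz, ax, ay, az], ...]]. A call has 1 to 8 rows; each row shifts and turns the commanded pose from where the row before left it, along the tool's axes as they then stand; what a row does not reach is not made up. A row lasts 1/8 s, in which the tool goes at most 62.5 mm and 10.7 degrees, less where a joint would pass 70% of its speed; a pose out of reach is approached as far as the arm can. A call with a gripper value outside its range is refused whole. The fingers move at their own pace and stop on an object; FORCE is the grip in N (left out, the last holds). Time passes only in rows, so rows that do not move let the fingers close. It gives the time, the measured TCP pose, the force, the opening and the grip force at its end, in the units of the state.
- bot.get_obs(): the state, without advancing time (a new reading comes with each control period).
- viewer.camera(name): name is "side" or "top" or "wrist"; returns a dict with "pixels" (420x560x3 uint8, red, green, blue), "vfov" (degrees; the focal length in pixels is half the picture's height over the tangent of half this angle, whatever the lens; pixels are square), "cx", "cy" (the principal point, pixels), "R" (3x3) and "t" (3): a world point X has camera coordinates R X + t. Camera axes: x right, y down, z forward; pixel columns grow to the right and rows downward; lengths in m; the calibration is good to about 2 mm. A picture is of the moment at which its call begins. There is no depth.
- bot.job_done(): hands the job in; it is judged then, once.
Trained networks look in the newest picture that a camera, given by its name, has taken for a name from the list of things; names that differ only in an ending like _2 or _b are one class to them, and where a whole thing is asked for, a point or a joint stands for the part that bears it (a point fixed in the world has none). Each returns a list of dicts, best first, with "conf" (0 to 1); they miss things now and then, are a little off and sometimes report something else, mostly with a low value. They report only what shows in the picture. A call takes as long as a camera call. They do not tell look-alikes from the thing itself.
- finder.outline_of(camera, thing): "pixels" (420x560 bool, what is visible of it) and "extent" ([centre column, centre row, width, height] in pixels, round what is visible of it).
- finder.mark_of(camera, thing): "position" ([column, row] in pixels: a listed point, or the origin of a listed thing).
The state is a dict: "time": time; "q": joint angles; "qd": joint speeds; "joint_efforts": joint torques, N m; "ee_pos": TCP position; "tcp_rot": TCP orientation; "wrist_force": force on the tool from outside, world axes, zero at the start; "torque": the same for the moment, N m; "opening": finger opening in m; "grasp_force": force on a finger pad.
Only numpy, scipy, OpenCV 4.12 (cv2) and the standard library are available. Lean on these libraries where they do the work, as an engineer would, in place of code of your own. Each camera call takes 0.05 s, during which the arm holds its last target. There are 200 camera calls.

## Working session

There is one attempt and no reset: what is moved stays moved. The work goes in short steps, Python scripts to look and compute and a shell command to move; the robot and the scene stay as the last step left them, time stands still between calls to the robot, and variables do not carry over. Pictures are saved under pics/ and viewed, at most 14 in all, crops included, and the job is handed in when it is done.

```bash
mkdir -p pics; ls; python3 - <<'E'
from workcell import bot, viewer, finder
import cv2,numpy as np
o=bot.get_obs(); print(o['time'],o['ee_pos'],o['tcp_rot'],o['opening'])
for n in ['top','side']:
    c=viewer.camera(n); cv2.imwrite(f'pics/{n}0.png',c['pixels'][:,:,::-1]); print(n,c['vfov'],c['cx'],c['cy'],np.round(c['R'],3).tolist(),np.round(c['t'],3))
E
```

```text
pics
0.0 [ 0.23900924 -0.49510288  0.23058717] [-1.79924357e+02  1.71743148e-03  2.57718275e+01] 0.08525812433564421
top 44.745361170391575 282.4718692992751 204.81751359058038 [[0.007, -1.0, 0.018], [-0.987, -0.01, -0.163], [0.163, -0.016, -0.986]] [-0.029  0.49   0.943]
side 46.01678553880563 272.596795955283 210.91621487919753 [[-0.875, -0.483, -0.021], [-0.237, 0.466, -0.853], [0.421, -0.741, -0.522]] [0.412 0.198 0.718]
```

View pics/top0.png

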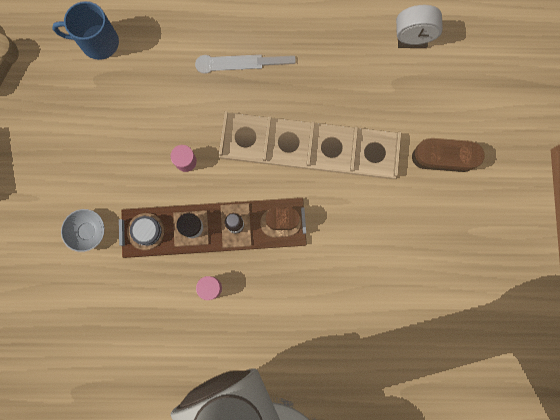

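View pics/side0.png

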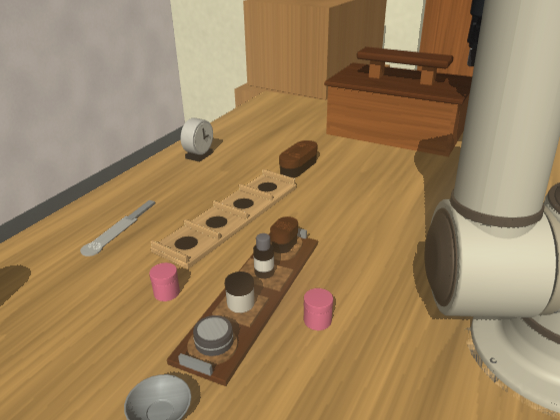

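Top view: the source row, left to right, is tin (144,231), jar (189,225), bottle (233,221), brush (282,219). The bays are at (245,137), (288,142), (331,148) and (375,153). The look-alikes are pink jars at (183,158) and (208,288), a big brush at (449,154) and a bowl at (83,231), and none of those stands on a cork pad. The reversed order in the destination, left to right, is brush, bottle, jar, tin.

```bash
cat > h.py <<'E'
import numpy as np, cv2
from workcell import bot, viewer, finder
def ray(c,p):
    f=210/np.tan(np.radians(c['vfov'])/2)
    R=np.array(c['R']);t=np.array(c['t'])
    return -R.T@t, R.T@np.array([(p[0]-c['cx'])/f,(p[1]-c['cy'])/f,1])
def back(c,p,z):
    o,d=ray(c,p); return (o+d*(z-o[2])/d[2])[:2]
def proj(c,X):
    f=210/np.tan(np.radians(c['vfov'])/2)
    v=np.array(c['R'])@X+np.array(c['t']); return [f*v[0]/v[2]+c['cx'],f*v[1]/v[2]+c['cy']]
MID=dict(tin=.030,jar=.041,bottle=.055,brush=.038)
E
python3 - <<'E'
from h import *
for n in ['top','side']:
    c=viewer.camera(n); print(n)
    for k,z in MID.items():
        print(k,[(np.round(back(c,d['position'],z)*1000,1).tolist(),round(d['conf'],2)) for d in finder.mark_of(n,k+'_mid')[:3]],
          'pad',[(np.round(back(c,d['position'],.012)*1000,1).tolist(),round(d['conf'],2)) for d in finder.mark_of(n,'pad_'+k)[:2]])
    for r in ['cork_rack','bay_rack']:
        print(r,[(np.round(back(c,d['position'],0)*1000,1).tolist(),round(d['conf'],2)) for d in finder.mark_of(n,r)[:2]])
    g=c['pixels'].astype(int)
    # dark rounds in bays
    m=((g.sum(2)<250)).astype(np.uint8)
    m2=np.zeros_like(m)
    ol=finder.outline_of(n,'bay_rack')
    if ol:
        hull=cv2.convexHull(cv2.findNonZero(ol[0]['pixels'].astype(np.uint8))); cv2.fillConvexPoly(m2,hull,1)
        nn,l,s,ce=cv2.connectedComponentsWithStats(m*m2)
        for i in range(1,nn):
            if s[i,4]>60: print('round',np.round(ce[i],1),s[i,4],np.round(back(c,ce[i],.012)*1000,1))
E
```

```text
top
tin [([436.1, 238.9], 0.57), ([454.5, 111.9], 0.31)] pad []
jar [([450.2, 155.4], 0.92), ([573.2, 171.4], 0.66), ([330.5, 115.5], 0.65)] pad [([449.8, 149.4], 0.92), ([615.9, -80.0], 0.64)]
bottle [([455.5, 67.4], 0.68)] pad [([446.8, 62.0], 0.86), ([465.4, -16.5], 0.66)]
brush [([461.0, -28.8], 0.61)] pad [([468.4, -19.0], 0.57)]
cork_rack [([455.4, 108.5], 0.97)]
bay_rack [([620.4, -83.1], 0.58)]
round [244.3 141.8] 131 [623.8  52.8]
round [331.3 148. ] 296 [ 612.9 -123.3]
round [288.  145.9] 171 [616.2 -35.8]
round [374.4 152.2] 327 [ 605.  -210.8]
side
tin [([437.3, 234.5], 0.63), ([433.3, 169.4], 0.3)] pad [([439.2, 245.5], 0.85)]
jar [([566.0, 181.5], 0.93), ([318.5, 132.6], 0.8), ([453.7, 148.0], 0.78)] pad [([448.3, 151.5], 0.66)]
bottle [([449.0, 68.6], 0.98)] pad [([454.0, 63.5], 0.77)]
brush [([459.6, -30.0], 0.56)] pad [([451.1, -24.6], 0.61)]
cork_rack [([444.4, 114.8], 0.91)]
bay_rack [([613.8, -79.6], 0.67), ([455.5, 140.4], 0.29)]
round [267.1 186.5] 132 [ 603.4 -215.3]
round [242.9 203.1] 154 [ 613.3 -127. ]
round [216.2 221.7] 194 [622.8 -39.4]
round [185.8 242.6] 231 [632.6  48.5]
```

```bash
python3 -m inch '[[[100,0,0,0,0,0,-9.5],[100,0,0,0,0,0,-9.5],[100,0,0,0,0,0,-9.5],[100,0,0,0,0,0,-9.5],[100,0,0,0,0,0,-9.5],[100,0,0,0,0,0,-9.5],[100,0,0,0,0,0,-10],[100,20,10,0,0,0,0]]]' 60
python3 -m inch '[[[100,45,24,0,0,0,0],[100,45,24,0,0,0,0],[100,45,24,0,0,0,0],[100,45,24,0,0,0,0],[100,45,24,0,0,0,0],[100,45,24,0,0,0,0],[100,45,24,0,0,0,0],[100,45,24,0,0,0,0]]]'
python3 -m inch '[[[100,40,20,0,0,0,0],[100,30,10,0,0,0,0],[100,0,0,0,0,0,0],[100,0,0,0,0,0,0]]]'
python3 - <<'E'
from h import *
o=bot.get_obs(); print(o['time'],o['ee_pos'],o['tcp_rot'])
c=viewer.camera('wrist'); cv2.imwrite('pics/w1.png',c['pixels'][:,:,::-1])
print(c['vfov'],c['cx'],c['cy'],np.round(c['R'],2).tolist(), np.round(ray(c,(0,0))[0],3))
for k,z in MID.items():
    print(k,[(np.round(back(c,d['position'],z)*1000,1).tolist(),round(d['conf'],2)) for d in finder.mark_of('wrist',k+'_mid')[:3]],
          'pad',[(np.round(back(c,d['position'],.012)*1000,1).tolist(),round(d['conf'],2)) for d in finder.mark_of('wrist','pad_'+k)[:2]])
E
```

```text
time: 2.3
ee_pos: [0.248, -0.4749, 0.2308]
tcp_rot: [-180.0, -0.0, 92.7]
wrist_force: [0.2, 0.3, -0.6]
opening: 0.0851
grasp_force: 0.0
time: 3.3
ee_pos: [0.4225, -0.1036, 0.2315]
tcp_rot: [180.0, 0.0, 92.6]
wrist_force: [0.4, -0.6, -0.2]
opening: 0.0852
grasp_force: 0.0
time: 3.8
ee_pos: [0.4487, -0.0344, 0.2314]
tcp_rot: [180.0, 0.0, 92.7]
wrist_force: [0.3, 0.5, 0.4]
opening: 0.0852
grasp_force: 0.0
3.8 [ 0.44865572 -0.0344441   0.2313971 ] [1.79994173e+02 9.97238223e-03 9.27177321e+01]
71.14940509549878 280.37392240990084 210.10522168697494 [[1.0, 0.05, -0.0], [0.04, -0.96, 0.29], [0.01, -0.29, -0.96]] [0.444 0.041 0.376]
tin [] pad []
jar [([444.6, 150.8], 0.72), ([335.8, 108.6], 0.72)] pad []
bottle [([455.4, 66.1], 0.62)] pad []
brush [([457.6, -25.2], 0.73), ([444.0, 103.2], 0.18)] pad [([458.5, -25.3], 0.84)]
```

View pics/w1.png

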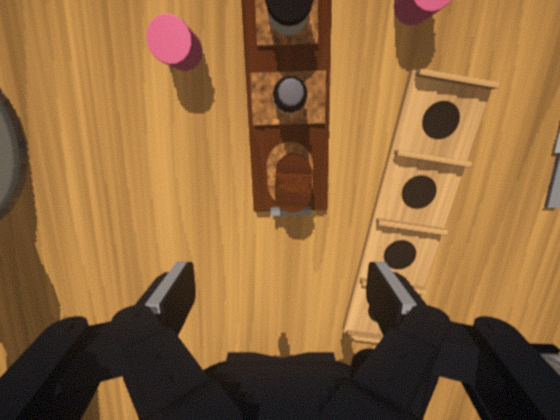

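Wrist view: brush at (292,180) lying along the row, bottle at (290,93), bay rounds at (441,119), (419,191) and (400,254). I'll refine the brush's orientation and the bay rounds from this view.

```bash
python3 - <<'E'
from h import *
c=viewer.camera('wrist')
for d in finder.outline_of('wrist','brush_mid')[:2]:
    p=cv2.findNonZero(d['pixels'].astype(np.uint8))[:,0]
    w=np.array([back(c,q,.055) for q in p])*1000
    r=cv2.minAreaRect(w.astype(np.float32)); print(d['conf'],d['extent'],w.mean(0),r)
d=finder.outline_of('wrist','bottle_mid')
for e in d[:1]: print('bottle',e['conf'],e['extent'])
for e in finder.outline_of('wrist','cork_rack')[:1]:
    p=cv2.findNonZero(e['pixels'].astype(np.uint8))[:,0]
    print('rack',cv2.minAreaRect((np.array([back(c,q,.012) for q in p])*1000).astype(np.float32)))
g=c['pixels'].astype(int); m=(g.sum(2)<110).astype(np.uint8); m[:,:370]=0
nn,l,s,ce=cv2.connectedComponentsWithStats(m)
for i in range(1,nn):
    if 400<s[i,4]<3000: print(np.round(ce[i]),s[i],np.round(back(c,ce[i],.012)*1000,1))
E
```

```text
0.56 [292.8, 181.4, 33.2, 60.1] [461.08374305 -25.40062859] ((461.3418884277344, -26.12314224243164), (66.83119201660156, 40.662174224853516), 89.72573852539062)
bottle 0.93 [290.7, 92.1, 29.8, 38.2]
rack ((453.85400390625, 43.685768127441406), (96.82896423339844, 240.9975128173828), 4.2809576988220215)
```

```bash
python3 -m inch '[[[100,0,0,0,0,0,2.7],[100,8,12,20,0,0,0],[100,0,0,35,0,0,0],[100,0,0,40,0,0,0],[100,0,0,35,0,0,0],[100,0,0,25,0,0,0],[100,0,0,20,0,0,0],[100,0,0,10,0,0,0]]]'
python3 -m inch '[[[100,0,0,10,0,0,0],[100,0,0,6,0,0,0],[100,0,0,0,0,0,0],[10,0,0,0,0,0,0],[10,0,0,0,0,0,0],[10,0,0,0,0,0,0],[10,0,0,0,0,0,0],[10,0,0,0,0,0,0]]]' 40
```

```text
time: 5.45
ee_pos: [0.4606, -0.0265, 0.0453]
tcp_rot: [-179.9, -0.0, 90.1]
wrist_force: [-0.1, -0.6, 0.8]
opening: 0.0854
grasp_force: 0.0
time: 6.45
ee_pos: [0.4614, -0.0266, 0.0308]
tcp_rot: [179.9, 0.0, 90.1]
wrist_force: [-0.6, 1.0, 5.9]
opening: 0.0393
grasp_force: 41.3
```

```bash
python3 -m inch '[[[10,0,0,-10,0,0,0],[10,0,0,-25,0,0,0],[10,0,0,-35,0,0,0],[10,0,0,-30,0,0,0],[10,6,12,-10,0,0,0],[10,12,27,0,0,0,0],[10,14,33,0,0,0,0],[10,14,33,0,0,0,0]]]'
python3 -m inch '[[[10,14,33,0,0,0,0],[10,12,24,0,0,0,0],[10,4,9,0,0,0,3],[10,0,0,0,0,0,3.3],[10,0,0,20,0,0,0],[10,0,0,25,0,0,0],[10,0,0,15,0,0,0],[10,0,0,0,0,0,0]]]'
python3 - <<'E'
from h import *
o=bot.get_obs(); print(o['ee_pos'],o['tcp_rot'],o['grasp_force'],o['opening'],o['wrist_force'])
c=viewer.camera('wrist'); cv2.imwrite('pics/w2.png',c['pixels'][:,:,::-1])
g=c['pixels'].astype(int); m=(g.sum(2)<110).astype(np.uint8)
for e in finder.outline_of('wrist','bay_rack')[:1]:
    h=cv2.convexHull(cv2.findNonZero(e['pixels'].astype(np.uint8))); k=np.zeros_like(m); cv2.fillConvexPoly(k,h,1)
    nn,l,s,ce=cv2.connectedComponentsWithStats(m*k)
    for i in range(1,nn):
        if 100<s[i,4]<5000: print(np.round(ce[i]),s[i],np.round(back(c,ce[i],.012)*1000,1))
E
```

```text
time: 7.45
ee_pos: [0.5669, 0.02, 0.1406]
tcp_rot: [-180.0, -0.0, 90.1]
wrist_force: [1.3, -0.7, -0.4]
opening: 0.0394
grasp_force: 40.8
time: 8.45
ee_pos: [0.6313, 0.0496, 0.0792]
tcp_rot: [-179.9, 0.0, 83.8]
wrist_force: [-0.3, 0.1, -0.6]
opening: 0.0395
grasp_force: 40.7
[0.63127075 0.04956827 0.07923281] [-1.79871150e+02  2.31781875e-02  8.37700101e+01] 40.71596153138671 0.03954542710140931 [-0.33246945  0.05013436 -0.61657121]
[329. 305.] [324 274  13  57 307] [662.7 -26.9]
[248. 321.] [ 227  278   61   73 1044] [593.4 -35.1]
```

View pics/w2.png

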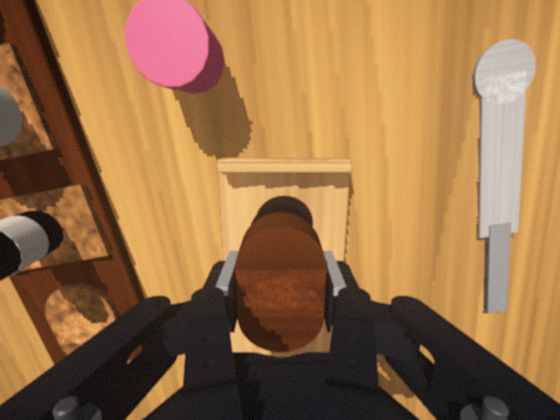

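```bash
python3 - <<'E'
from h import *
c=viewer.camera('wrist')
g=c['pixels'].astype(int).sum(2); print(g[150:182,284].tolist())
for p in [(219,162),(350,162)]: print(back(c,p,.026)*1000)
print(proj(c,np.array([.6373,.0934,.026])), proj(c,np.array([.6325,.0497,.012])))
for e in finder.outline_of('wrist','brush_mid')[:1]:
    print(e['extent'],e['conf']); print(back(c,e['extent'][:2],.1)*1000)
for n in ('top',):
  c=viewer.camera(n)
  g=c['pixels'].astype(int); m=(g.sum(2)<330).astype(np.uint8); k=np.zeros_like(m); k[125:170,315:395]=1
  nn,l,s,ce=cv2.connectedComponentsWithStats(m*k)
  for i in range(1,nn):
    if 100<s[i,4]<5000: print(np.round(ce[i],1),s[i],np.round(back(c,ce[i],.012)*1000,1))
E
```

```text
[482, 479, 487, 479, 475, 466, 474, 471, 473, 478, 513, 505, 487, 528, 566, 571, 553, 547, 539, 551, 530, 470, 361, 287, 296, 293, 297, 278, 288, 289, 293, 294]
[595.29567123 102.05815522]
[683.36602007  92.3548031 ]
[np.float64(282.1178833802363), np.float64(167.9127779239244)] [np.float64(281.9412163865019), np.float64(222.1089294235519)]
[281.0, 276.3, 92.0, 149.4] 0.92
[631.99124553  53.14303292]
[339.5 141. ] [315 125  76  45 994] [ 627.7 -140.2]
[374.3 152.1] [364 142  22  21 357] [ 605.2 -210.6]
```

```bash
python3 -m inch '[[[10,-1,2,15,0,0,0],[10,0,0,15,0,0,0],[10,0,0,10,0,0,0],[10,0,0,6,0,0,0],[10,0,0,4,0,0,0],[10,0,0,2,0,0,0],[10,0,0,1,0,0,0],[10,0,0,0,0,0,0]]]'
```

```text
time: 9.7
ee_pos: [0.634, 0.0484, 0.0275]
tcp_rot: [180.0, -0.0, 83.8]
wrist_force: [-0.2, -0.2, -1.1]
opening: 0.0394
grasp_force: 40.7
```

```bash
python3 -m inch '[[[10,0,0,1,0,0,0],[10,0,0,0.7,0,0,0],[10,0,0,0,0,0,0]]]'
python3 -m inch '[[[60,0,0,0,0,0,0],[75,0,0,0,0,0,0],[75,0,0,0,0,0,0],[75,0,0,0,0,0,0],[75,0,0,-8,0,0,0],[75,0,0,-20,0,0,0],[75,0,0,-35,0,0,0],[75,0,0,-35,0,0,0]]]'
```

```text
time: 10.07
ee_pos: [0.6339, 0.0484, 0.0258]
tcp_rot: [180.0, -0.0, 83.8]
wrist_force: [0.6, -0.5, 1.8]
opening: 0.0396
grasp_force: 40.8
time: 11.08
ee_pos: [0.634, 0.0484, 0.1263]
tcp_rot: [179.9, -0.0, 83.8]
wrist_force: [0.4, 0.2, -0.4]
opening: 0.0643
grasp_force: 0.0
```

```bash
python3 -m inch '[[[100,0,0,-40,0,0,-6.2],[100,0,-20,-40,0,0,0],[100,4,-36,-15,0,0,0],[100,5,-40,0,0,0,0],[100,5,-40,0,0,0,0],[100,5,-30,0,0,0,0],[100,0,-16,0,0,0,0],[100,0,0,0,0,0,0]]]'
python3 - <<'E'
from h import *
o=bot.get_obs(); print(o['time'],o['ee_pos'],o['tcp_rot'])
c=viewer.camera('wrist'); cv2.imwrite('pics/w3.png',c['pixels'][:,:,::-1])
for k,z in MID.items():
    print(k,[(np.round(back(c,d['position'],z)*1000,1).tolist(),round(d['conf'],2)) for d in finder.mark_of('wrist',k+'_mid')[:2]])
    for e in finder.outline_of('wrist',k+'_mid')[:1]: print(e['conf'],e['extent'])
c=viewer.camera('top'); cv2.imwrite('pics/t1.png',cv2.resize(c['pixels'][100:260,110:410,::-1],None,fx=2.6,fy=2.6))
for k in ['brush']: print([(np.round(back(c,d['position'],z-.005)*1000,1).tolist(),round(d['conf'],2)) for d in finder.mark_of('top',k+'_mid')[:2]])
E
```

```text
time: 12.08
ee_pos: [0.4518, 0.0675, 0.2199]
tcp_rot: [179.9, -0.0, 90.0]
wrist_force: [-0.2, -0.2, -0.5]
opening: 0.0852
grasp_force: 0.0
12.075 [0.45181956 0.06748265 0.21987655] [ 1.79873693e+02 -1.59120411e-02  8.99845377e+01]
tin [([438.7, 236.7], 0.97), ([454.5, 56.8], 0.65)]
0.74 [267.1, 27.9, 56.3, 54.7]
jar [([444.8, 150.4], 0.96), ([578.8, 166.6], 0.9)]
0.69 [274.5, 112.3, 46.6, 54.5]
bottle [([455.9, 66.0], 0.63)]
0.83 [282.6, 193.9, 32.6, 39.8]
brush [([630.2, 53.3], 0.56)]
0.55 [440.0, 206.3, 59.7, 59.4]
[([630.7, 49.2], 0.62)]
```

View pics/w3.png

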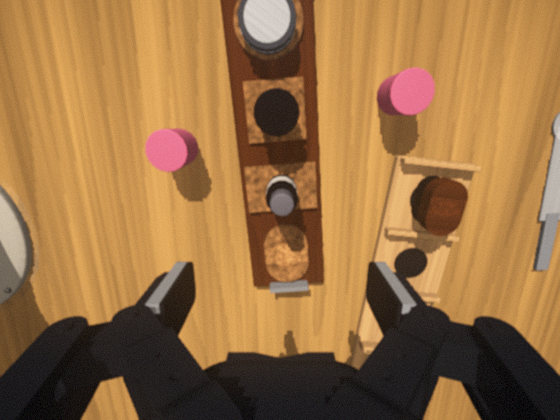

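View pics/t1.png

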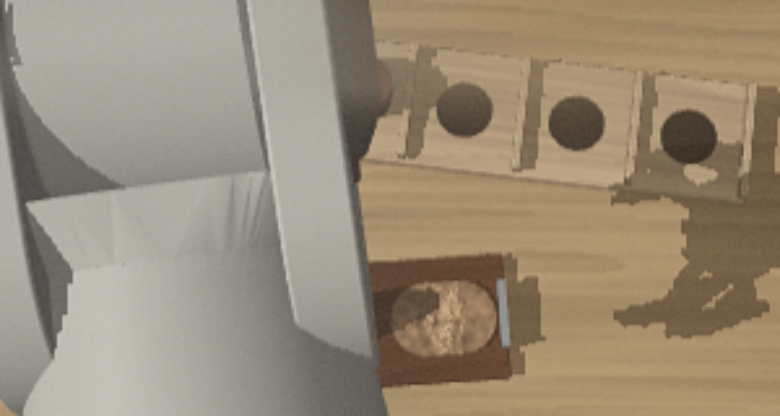

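The brush stands upright in bay 1, at about (445,205) in the wrist view. Next is the bottle (cap at (282,202)).

```bash
python3 -m inch '[[[100,-1,3,20,0,0,0],[100,0,0,40,0,0,0],[100,0,0,40,0,0,0],[100,0,0,30,0,0,0],[100,0,0,22,0,0,0],[100,0,0,16,0,0,0],[100,0,0,10,0,0,0],[100,0,0,6,0,0,0]]]'
python3 -m inch '[[[100,0,0,0,0,0,0],[40,0,0,0,0,0,0],[20,0,0,0,0,0,0],[10,0,0,0,0,0,0],[10,0,0,0,0,0,0],[10,0,0,0,0,0,0],[10,0,0,0,0,0,0]]]' 40
```

```text
time: 13.62
ee_pos: [0.455, 0.0665, 0.0345]
tcp_rot: [180.0, 0.0, 90.0]
wrist_force: [0.3, 0.1, -0.4]
opening: 0.0854
grasp_force: 0.0
time: 14.5
ee_pos: [0.4551, 0.0665, 0.035]
tcp_rot: [180.0, -0.0, 90.0]
wrist_force: [-1.4, 0.3, 6.8]
opening: 0.0329
grasp_force: 39.7
```

```bash
python3 -m inch '[[[10,0,0,-8,0,0,0],[10,0,0,-22,0,0,0],[10,0,0,-35,0,0,0],[10,0,0,-35,0,0,0],[10,-4,7,-15,0,0,0],[10,-12,19,0,0,0,0],[10,-18,30,0,0,0,0],[10,-20,32,0,0,0,0]]]'
python3 -m inch '[[[10,-20,32,0,0,0,0],[10,-18,30,0,0,0,0],[10,-9,14,0,0,0,2.3],[10,-3,5,0,0,0,4],[10,0,0,20,0,0,0],[10,0,0,20,0,0,0],[10,0,0,10,0,0,0],[10,0,0,0,0,0,0]]]'
python3 - <<'E'
from h import *
o=bot.get_obs(); print(o['ee_pos'],o['tcp_rot'],o['grasp_force'],o['opening'])
c=viewer.camera('wrist'); cv2.imwrite('pics/w4.png',c['pixels'][:,:,::-1])
for y in (88,0): 
    th=np.radians(-6.3); X=np.array([.619-np.sin(th)*y/1000,-.0815+np.cos(th)*y/1000,.026]); print('divider',y,proj(c,X))
print('bay',proj(c,np.array([.6242,-.0378,.012])))
E
```

```text
time: 15.5
ee_pos: [0.5436, 0.012, 0.1498]
tcp_rot: [180.0, -0.0, 90.0]
wrist_force: [-0.1, 0.4, -0.4]
opening: 0.0328
grasp_force: 39.9
time: 16.5
ee_pos: [0.6233, -0.0377, 0.099]
tcp_rot: [-179.9, 0.0, 83.7]
wrist_force: [-0.2, 0.2, -1.0]
opening: 0.0333
grasp_force: 40.0
[ 0.62326221 -0.0377423   0.09901364] [-1.79915977e+02  5.62144013e-03  8.36719475e+01] 39.997939467430115 0.03331174875555245
divider 88 [np.float64(282.5481304326207), np.float64(164.15583475530724)]
divider 0 [np.float64(282.47942502741273), np.float64(270.86071137504166)]
bay [np.float64(282.88446886907303), np.float64(214.97050057595487)]
```

View pics/w4.png

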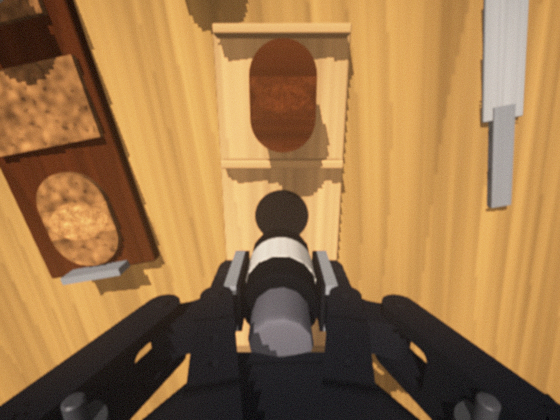

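Brush sits centred in bay 1 at (283,95). The bottle is held upright, and the bay-2 round at (282,213) and divider at row 163 match predictions. Lowering.

```bash
python3 -m inch '[[[10,0,0.5,20,0,0,0],[10,0,0,20,0,0,0],[10,0,0,14,0,0,0],[10,0,0,8,0,0,0],[10,0,0,4,0,0,0],[10,0,0,2,0,0,0],[10,0,0,0.6,0,0,0],[10,0,0,0,0,0,0]]]'
```

```text
time: 17.55
ee_pos: [0.6244, -0.0379, 0.0314]
tcp_rot: [180.0, -0.0, 83.7]
wrist_force: [-0.2, 0.0, -1.1]
opening: 0.0331
grasp_force: 40.0
```

```bash
python3 -m inch '[[[10,0,0,1,0,0,0],[10,0,0,0.6,0,0,0],[10,0,0,0,0,0,0]]]'
python3 -m inch '[[[60,0,0,0,0,0,0],[80,0,0,0,0,0,0],[80,0,0,0,0,0,0],[80,0,0,0,0,0,0],[80,0,0,-10,0,0,0],[80,0,0,-30,0,0,0],[80,0,0,-40,0,0,0],[80,0,0,-50,0,0,0]]]'
```

```text
time: 17.92
ee_pos: [0.6244, -0.0379, 0.0301]
tcp_rot: [180.0, -0.0, 83.7]
wrist_force: [-1.9, -0.8, 6.1]
opening: 0.033
grasp_force: 40.3
time: 18.92
ee_pos: [0.6237, -0.0378, 0.1607]
tcp_rot: [-180.0, 0.0, 83.7]
wrist_force: [0.1, 0.3, 0.5]
opening: 0.0682
grasp_force: 0.0
```

```bash
python3 -m inch '[[[100,0,0,-40,0,0,-6.3],[100,20,-20,-20,0,0,0],[100,36,-34,0,0,0,0],[100,40,-36,0,0,0,0],[100,40,-36,0,0,0,0],[100,35,-32,0,0,0,0],[100,18,-18,0,0,0,0],[100,0,0,0,0,0,0]]]'
python3 - <<'E'
from h import *
o=bot.get_obs(); print(o['time'],o['ee_pos'],o['tcp_rot'])
c=viewer.camera('wrist'); cv2.imwrite('pics/w5.png',c['pixels'][:,:,::-1])
for k,z in MID.items():
    print(k,[(np.round(back(c,d['position'],z)*1000,1).tolist(),round(d['conf'],2)) for d in finder.mark_of('wrist',k+'_mid')[:2]])
# black cap top of jar at z=.065
g=c['pixels'].astype(int); m=(g.sum(2)<90).astype(np.uint8); m[260:]=0
nn,l,s,ce=cv2.connectedComponentsWithStats(m)
for i in range(1,nn):
    if 400<s[i,4]: print(np.round(ce[i]),s[i],np.round(back(c,ce[i],.065)*1000,1))
E
```

```text
time: 19.92
ee_pos: [0.4475, 0.1522, 0.2206]
tcp_rot: [179.9, -0.0, 90.1]
wrist_force: [0.7, -1.1, -0.4]
opening: 0.0853
grasp_force: 0.0
19.925 [0.44751015 0.152242   0.22059151] [ 1.79907077e+02 -3.69793062e-02  9.01088019e+01]
tin [([438.6, 240.0], 0.82), ([450.7, 71.4], 0.31)]
jar [([578.5, 167.2], 0.91), ([333.3, 116.7], 0.73)]
bottle []
brush [([629.6, 52.7], 0.56)]
```

View pics/w5.png

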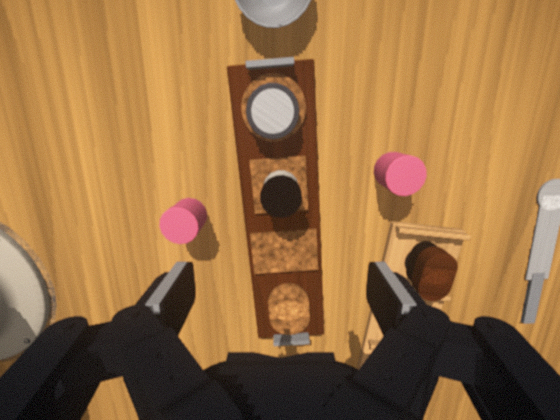

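Candidates for the jar: pink at (184,221), pink at (400,173), and white with a black cap at (281,193). The last stands on the square cork pad, so it is the one; this enlarged view already confirms it.

```bash
python3 - <<'E'
from h import *
c=viewer.camera('wrist')
g=c['pixels'].astype(int).sum(2); m=(g<140).astype(np.uint8); m[:165]=0;m[225:]=0;m[:,:245]=0;m[:,315:]=0
p=cv2.findNonZero(m); print(cv2.boundingRect(p),cv2.minEnclosingCircle(p))
print('jar',back(c,cv2.minEnclosingCircle(p)[0],.065)*1000,'tin',back(c,(271.5,109),.043)*1000)
E
```

```text
(260, 175, 48, 50) ((286.452392578125, 201.45237731933594), 29.84141731262207)
jar [454.1987681  143.90784208] tin [438.84551372 236.92894086]
```

```bash
python3 -m inch '[[[100,-1,1,20,0,0,0],[100,0,0,40,0,0,0],[100,0,0,40,0,0,0],[100,0,0,32,0,0,0],[100,0,0,24,0,0,0],[100,0,0,18,0,0,0],[100,0,0,12,0,0,0],[100,0,0,8,0,0,0]]]'
python3 -m inch '[[[100,0,0,0,0,0,0],[50,0,0,0,0,0,0],[30,0,0,0,0,0,0],[20,0,0,0,0,0,0],[20,0,0,0,0,0,0],[20,0,0,0,0,0,0],[20,0,0,0,0,0,0]]]' 40
```

```text
time: 21.22
ee_pos: [0.4495, 0.1502, 0.0251]
tcp_rot: [180.0, -0.0, 90.0]
wrist_force: [0.1, -0.9, -0.0]
opening: 0.0857
grasp_force: 0.0
time: 22.1
ee_pos: [0.4496, 0.1504, 0.0261]
tcp_rot: [179.9, -0.0, 90.0]
wrist_force: [-1.9, 0.2, 5.5]
opening: 0.0441
grasp_force: 40.3
```

```bash
python3 -m inch '[[[20,0,0,-8,0,0,0],[20,0,0,-25,0,0,0],[20,0,0,-40,0,0,0],[20,0,0,-35,0,0,0],[20,-10,6,-12,0,0,0],[20,-25,15,0,0,0,0],[20,-40,24,0,0,0,0],[20,-42,25,0,0,0,0]]]'
python3 -m inch '[[[20,-42,25,0,0,0,0],[20,-42,25,0,0,0,0],[20,-40,24,0,0,0,0],[20,-24,14.5,0,0,0,2.3],[20,-10,6,0,0,0,4],[20,0,0,20,0,0,0],[20,0,0,20,0,0,0],[20,0,0,0,0,0,0]]]'
python3 - <<'E'
from h import *
o=bot.get_obs(); print(o['ee_pos'],o['tcp_rot'],o['grasp_force'],o['opening'])
c=viewer.camera('wrist'); cv2.imwrite('pics/w6.png',c['pixels'][:,:,::-1])
th=np.radians(-6.3)
for y in (88,0,-88): 
    X=np.array([.619-np.sin(th)*y/1000,-.0815+np.cos(th)*y/1000,.026]); print('divider',y,proj(c,X))
print('bay',proj(c,np.array([.6142,-.1252,.012])))
E
```

```text
time: 23.1
ee_pos: [0.5197, 0.0315, 0.1443]
tcp_rot: [-179.9, 0.0, 90.0]
wrist_force: [0.3, -0.0, -2.1]
opening: 0.0439
grasp_force: 41.1
time: 24.1
ee_pos: [0.6118, -0.1256, 0.1024]
tcp_rot: [-179.7, -0.0, 83.6]
wrist_force: [-0.3, 0.5, -1.7]
opening: 0.0438
grasp_force: 41.2
[ 0.61183106 -0.12559661  0.10240386] [-1.79725650e+02 -1.58572884e-02  8.36441468e+01] 41.22569739818573 0.043794972443388876
divider 88 [np.float64(285.5771343632643), np.float64(29.311858666689204)]
divider 0 [np.float64(285.2044888953316), np.float64(162.80165147533359)]
divider -88 [np.float64(284.90988150919196), np.float64(268.33648906193656)]
bay [np.float64(284.9200767241581), np.float64(213.10587779981316)]
```

View pics/w6.png

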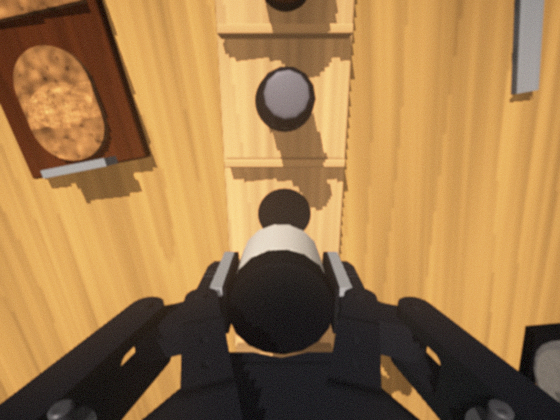

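Bottle stands upright, centred in bay 2, at (285,97). The jar is held over bay 3 with its round at (284,210), as predicted.

```bash
python3 -m inch '[[[20,0,2,20,0,0,0],[20,0,0,25,0,0,0],[20,0,0,18,0,0,0],[20,0,0,10,0,0,0],[20,0,0,4,0,0,0],[20,0,0,2,0,0,0],[20,0,0,0,0,0,0]]]'
```

```text
time: 25.02
ee_pos: [0.6156, -0.1253, 0.0269]
tcp_rot: [179.9, 0.0, 83.7]
wrist_force: [-0.1, 0.5, -2.1]
opening: 0.0441
grasp_force: 41.2
```

```bash
python3 -m inch '[[[20,0,-1,2.5,0,0,0],[20,0,0,1.5,0,0,0],[20,0,0,1,0,0,0],[20,0,0,0.7,0,0,0],[20,0,0,0,0,0,0]]]'
```

```text
time: 25.65
ee_pos: [0.6143, -0.1252, 0.0211]
tcp_rot: [180.0, 0.0, 83.7]
wrist_force: [-2.7, 1.4, 3.6]
opening: 0.0438
grasp_force: 41.4
```

```bash
python3 -m inch '[[[60,0,0,0,0,0,0],[90,0,0,0,0,0,0],[90,0,0,0,0,0,0],[90,0,0,0,0,0,0],[90,0,0,-10,0,0,0],[90,0,0,-30,0,0,0],[90,0,0,-50,0,0,0],[90,0,0,-50,0,0,0]]]'
python3 -m inch '[[[100,0,0,-30,0,0,-6.3],[100,30,-14,0,0,0,0],[100,45,-22,0,0,0,0],[100,50,-25,0,0,0,0],[100,50,-25,0,0,0,0],[100,50,-25,0,0,0,0],[100,50,-25,0,0,0,0],[100,45,-22,0,0,0,0]]]'
python3 -m inch '[[[100,43,-18,0,0,0,0],[100,0,0,0,0,0,0],[100,0,0,0,0,0,0]]]'
python3 - <<'E'
from h import *
c=viewer.camera('wrist'); cv2.imwrite('pics/w7.png',c['pixels'][:,:,::-1])
print([(np.round(back(c,d['position'],.03)*1000,1).tolist(),round(d['conf'],2)) for d in finder.mark_of('wrist','tin_mid')[:2]])
print('proj tin top',proj(c,np.array([.438,.2375,.043])))
E
```

```text
time: 26.65
ee_pos: [0.614, -0.1251, 0.1629]
tcp_rot: [180.0, 0.0, 83.7]
wrist_force: [1.2, 1.0, 0.2]
opening: 0.0766
grasp_force: 0.0
time: 27.65
ee_pos: [0.4554, 0.1965, 0.1917]
tcp_rot: [179.9, -0.0, 90.0]
wrist_force: [0.6, 0.7, -0.2]
opening: 0.0855
grasp_force: 0.0
time: 28.02
ee_pos: [0.4385, 0.2378, 0.1912]
tcp_rot: [180.0, -0.0, 90.0]
wrist_force: [-0.6, 0.9, 0.2]
opening: 0.0851
grasp_force: 0.0
[([436.5, 238.0], 0.93)]
proj tin top [np.float64(280.77568716226784), np.float64(197.02198650877384)]
```

View pics/w7.png

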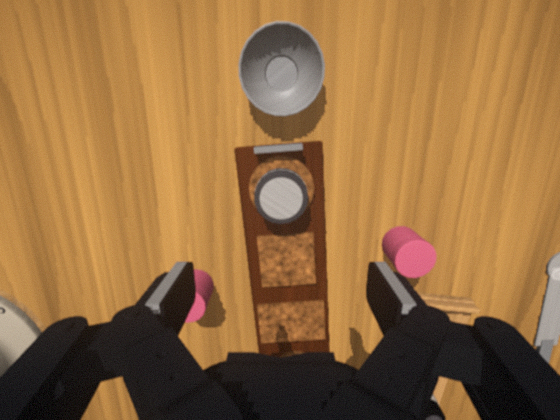

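Tin at (281,198) on its round pad, matching the prediction at (281,197). Gripping low, tips just above the cork.

```bash
python3 -m inch '[[[100,0,0,20,0,0,0],[100,0,0,40,0,0,0],[100,0,0,40,0,0,0],[100,0,0,28,0,0,0],[100,0,0,18,0,0,0],[100,0,0,12,0,0,0],[100,0,0,8,0,0,0],[100,0,0,5,0,0,0]]]'
python3 -m inch '[[[100,0,0,0,0,0,0],[65,0,0,0,0,0,0],[50,0,0,0,0,0,0],[40,0,0,0,0,0,0],[40,0,0,0,0,0,0],[40,0,0,0,0,0,0]]]' 45
```

```text
time: 29.12
ee_pos: [0.4388, 0.238, 0.0199]
tcp_rot: [180.0, -0.0, 90.0]
wrist_force: [-0.6, -0.7, -0.0]
opening: 0.0852
grasp_force: 0.0
time: 29.88
ee_pos: [0.4388, 0.2382, 0.0204]
tcp_rot: [179.9, -0.0, 90.0]
wrist_force: [-0.5, -0.7, 5.9]
opening: 0.0541
grasp_force: 48.1
```

```bash
python3 -m inch '[[[40,0,0,-8,0,0,0],[40,0,0,-25,0,0,0],[40,0,0,-40,0,0,0],[40,0,0,-35,0,0,0],[40,-12,4,-12,0,0,0],[40,-30,11,0,0,0,0],[40,-40,15,0,0,0,0],[40,-45,16.5,0,0,0,0]]]'
python3 -m inch '[[[40,-50,18.5,0,0,0,0],[40,-50,18.5,0,0,0,0],[40,-50,18.5,0,0,0,0],[40,-50,18.5,0,0,0,0],[40,-50,18,0,0,0,0],[40,-40,15,0,0,0,0],[40,-24,9,0,0,0,2.3],[40,-10,3.5,0,0,0,4]]]'
python3 -m inch '[[[40,0,0,20,0,0,0],[40,0,0,20,0,0,0],[40,0,0,0,0,0,0]]]'
python3 - <<'E'
from h import *
o=bot.get_obs(); print(o['ee_pos'],o['tcp_rot'],o['grasp_force'],o['opening'])
c=viewer.camera('wrist'); cv2.imwrite('pics/w8.png',c['pixels'][:,:,::-1])
th=np.radians(-6.3)
for y in (-88,-176): 
    X=np.array([.619-np.sin(th)*y/1000,-.0815+np.cos(th)*y/1000,.026]); print('divider',y,proj(c,X))
print('bay',proj(c,np.array([.6045,-.2127,.012])))
E
```

```text
time: 30.88
ee_pos: [0.4847, 0.1091, 0.1385]
tcp_rot: [-179.9, 0.0, 90.0]
wrist_force: [0.7, -0.3, -1.8]
opening: 0.0542
grasp_force: 47.8
time: 31.88
ee_pos: [0.6031, -0.2156, 0.1377]
tcp_rot: [-179.9, -0.0, 83.5]
wrist_force: [-0.5, -0.9, -1.0]
opening: 0.0545
grasp_force: 47.7
time: 32.25
ee_pos: [0.6021, -0.2135, 0.0968]
tcp_rot: [-179.7, -0.1, 83.6]
wrist_force: [-0.3, -0.4, -1.0]
opening: 0.0546
grasp_force: 47.7
[ 0.60209008 -0.21354949  0.09678284] [-1.79728497e+02 -5.69945412e-02  8.36476217e+01] 47.73337131016888 0.054586794752507696
divider -88 [np.float64(285.31848748080336), np.float64(163.1630410703364)]
divider -176 [np.float64(285.0091057071807), np.float64(271.09674219487016)]
bay [np.float64(284.9673990626388), np.float64(214.63412386707657)]
```

View pics/w8.png

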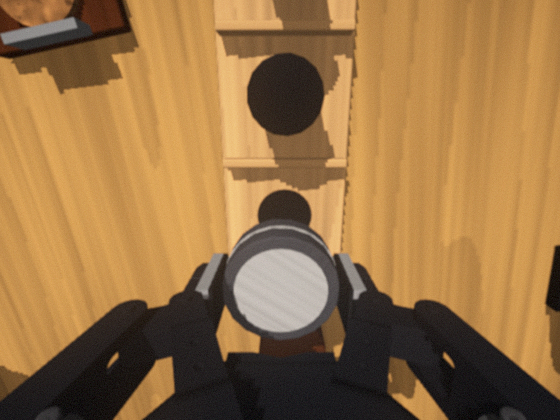

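Jar is centred in bay 3 at (285,94). The tin is level over bay 4.

```bash
python3 -m inch '[[[40,0,1,20,0,0,0],[40,0,0,25,0,0,0],[40,0,0,18,0,0,0],[40,0,0,10,0,0,0],[40,0,0,4,0,0,0],[40,0,0,2,0,0,0],[40,0,0,1,0,0,0],[40,0,0,0,0,0,0]]]'
```

```text
time: 33.3
ee_pos: [0.605, -0.2135, 0.0201]
tcp_rot: [180.0, 0.0, 83.7]
wrist_force: [-0.2, 0.6, -1.4]
opening: 0.0545
grasp_force: 47.8
```

```bash
python3 -m inch '[[[40,0.5,0,2,0,0,0],[40,0,0,1.4,0,0,0],[40,0,0,1,0,0,0],[40,0,0,0.5,0,0,0],[40,0,0,0,0,0,0]]]'
```

```text
time: 33.92
ee_pos: [0.6048, -0.2129, 0.0155]
tcp_rot: [180.0, 0.0, 83.7]
wrist_force: [-2.4, 1.3, 4.2]
opening: 0.0544
grasp_force: 48.4
```

```bash
python3 -m inch '[[[70,0,0,0,0,0,0],[95,0,0,0,0,0,0],[95,0,0,0,0,0,0],[95,0,0,0,0,0,0],[95,0,0,-10,0,0,0],[95,0,0,-30,0,0,0],[95,0,0,-50,0,0,0],[95,0,0,-50,0,0,0]]]'
python3 -m inch '[[[95,0,-20,-20,0,0,0],[95,-20,-40,0,0,0,0],[95,-40,-40,0,0,0,0],[95,-40,-40,0,0,0,0],[95,-40,-40,0,0,0,0],[95,-30,-40,0,0,0,0],[95,-10,-10,0,0,0,0],[95,0,0,0,0,0,0]]]'
python3 - <<'E'
from h import *
c=viewer.camera('top'); s=viewer.camera('side')
im=np.vstack([cv2.resize(c['pixels'][95:195,190:490],(750,250)),cv2.resize(s['pixels'][150:330,130:500],(720,350))[:, :720] if 0 else cv2.resize(s['pixels'][140:280,120:540],(750,250))])
cv2.imwrite('pics/end.png',im[:,:,::-1])
th=np.radians(-6.3); R=np.array([[np.cos(th),-np.sin(th)],[np.sin(th),np.cos(th)]])
for n,cc in (('top',c),('side',s)):
  for k,z in MID.items():
    print(n,k,[(np.round(R.T@(back(cc,d['position'],z-.005)*1000-[619,-81.5]),1).tolist(),round(d['conf'],2)) for d in finder.mark_of(n,k+'_mid')[:2]])
E
```

```text
time: 34.92
ee_pos: [0.6046, -0.2128, 0.157]
tcp_rot: [180.0, 0.0, 83.7]
wrist_force: [1.0, -0.3, 0.1]
opening: 0.0811
grasp_force: 0.0
time: 35.92
ee_pos: [0.3563, -0.3669, 0.1755]
tcp_rot: [179.9, 0.0, 83.6]
wrist_force: [0.5, 0.1, -0.9]
opening: 0.0808
grasp_force: 0.0
top tin [([3.1, -135.9], 0.6)]
top jar [([-63.5, 245.1], 0.91), ([-0.9, -37.4], 0.85)]
top bottle [([-0.6, 40.9], 0.86)]
top brush []
side tin [([-0.7, -146.5], 0.87)]
side jar [([4.5, -39.5], 0.93), ([-318.0, 170.7], 0.7)]
side bottle [([-11.0, 38.4], 0.83)]
side brush [([2.6, 121.5], 0.69)]
```

View pics/end.png

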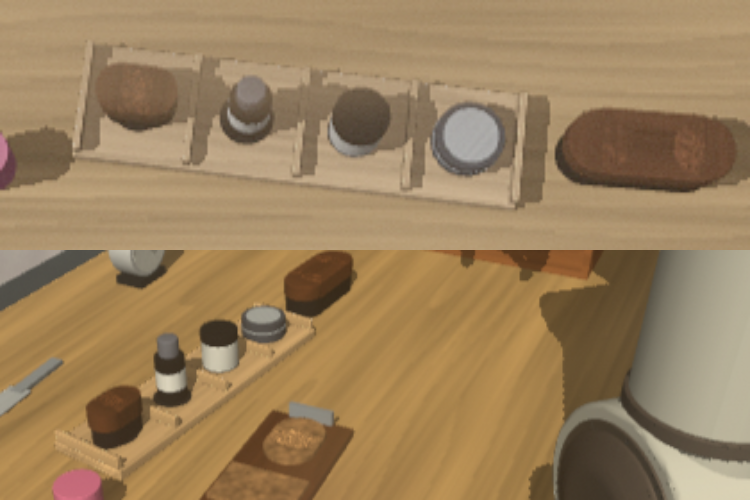

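The crop shows brush (138,96), bottle (248,108), jar (358,120) and tin (468,137), left to right. All four are upright and centred between their dividers, and the gripper is clear.

```bash
python3 -c "
from workcell import bot
print(bot.job_done())"
```

```text
the job is handed in; nothing more can be done
None
```

I moved all four to the plywood rack in reverse order: left to right they now stand brush, bottle, jar, tin. In the final picture each is upright in the middle of its own bay and released; I handed the job in at about 36 s.

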